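# Set the step wheel and stand the class board up

## Task

The class's step board is lying flat on its base. Turn its toothed wheel clockwise by the bar grip until the sprung pawl has dropped in behind the tooth that carries the raised stud, without running on to the next tooth. Then lift the board by its bar handle until the leg under it drops behind the stop strip on the base, let it down so that the board stands by itself on its leg, and leave the other things on the bench where they are.

Things in the scene. Friction and masses are not known exactly. Their poses are not given: they have to be found in the camera images.
- stand: Grey steel base plate, 215 (x) x 286 (y) x 8 mm, fixed to the bench. Origin on the bench; its x axis points from the board's free edge (with the handle) to the hinge, z up; the plate spans x -100 to +115 mm. Across it lies a steel stop strip, 160 mm long, 8 mm high: a ramp rising from x = -50 to its peak at x = -17 mm, and an upright face at x = -15 mm that looks to the hinge.
- board_hinge (a point): Middle of the board's hinge line, which runs along the stand's y axis, at x = +100 mm, z = 45 mm in the stand's frame. It does not move.
- board (a joint): Angle of the cream board (185 x 262 x 10 mm; 0.5 to 0.8 kg with all it carries) about its hinge: 0 flat, growing as the free edge rises; stop at 1.4. It has no brake: let go, it falls until the leg or the base carries it. Standing on its leg behind the stop strip it reads about 1.04; raise it to about 1.2 for the leg to drop behind the strip.
- handle (a point): Centre of the round steel bar handle at the board's free edge: bar 10 mm in diameter, 100 mm free length along the stand's y axis, 225 mm from the hinge line, 46 mm above the bench when flat; 33 mm of free space between bar and board. It turns with the board (round the hinge), and can turn in a pinch across it.
- foot (a point): Middle of the leg's foot, a 10 mm round bar 120 mm long, parallel to the hinge. The leg swings freely under the board: as the board rises the foot drags along the base towards the hinge, over the strip's ramp, and drops behind it by itself. Let down, the board then pushes it against the strip's upright face: centre about x = -10, z = 13 mm in the stand's frame.
- wheel (a joint): Angle of the grey steel ratchet wheel (92 mm over 12 saw teeth 0.524 rad apart) on the board's face. Grows clockwise seen from above; cannot turn back. 0 = pawl behind the studded tooth; starts 2 to 4 whole teeth short (negative). Turned a little on (up to 0.25) and let go, the pawl draws it back to 0; near 0.5 it passes to the next tooth. Takes up to 0.2 N m.
- wheel_grip (a point): Point on the wheel's axis at the height to grip: on a black bar grip 46 mm long, 14 mm wide and 36 mm tall that stands on the wheel; the point is 12 mm below the bar's top and 24 mm above the wheel's teeth, 87 mm above the bench. Grip across the 14 mm width. The bar's long axis points at the stud.
- stud (a point): Top of the raised brass stud, 8 mm in diameter and 9 mm high, on one tooth of the wheel, 34 mm from the wheel's axis: the horizontal direction from wheel_grip to it is the long axis of the bar grip.
- pawl (a joint): Lift of the dark steel pawl, a 46 mm rod of 6 mm diameter on a pin beside the wheel, pressed on the teeth by a spring: about 0 when it lies at the bottom of a notch, up to about 0.27 on a tooth's crest.
- pawl_tip (a point): Centre of the pawl's round tip, in the wheel's plane, 40 mm from the wheel's axis when it lies in a notch.
- tube_rack: White rack of small capped tubes, 55 x 150 x 44 mm, loose bystander; origin under its centre.
- jar: Glass jar with a steel cap, 68 mm diameter, 105 mm high, loose bystander; origin under its centre.
- clear_box: Open clear plastic box, 100 x 85 x 35 mm, loose bystander; origin under its centre.
- tip_box: Open grey box with dividers, 115 x 75 x 45 mm, loose bystander; origin under its centre.
- pipette: Hand pipette lying on its side, about 250 mm long, 26 mm high, loose bystander; origin under the front of its dark handle, x along it to the tip.
- cap: Screw cap, 32 mm diameter, 12 mm high, loose bystander in front of the board; origin under its centre.
- pen: Silvery pen, 130 x 12 x 12 mm, loose bystander in front of the board; origin under its centre.

How it is judged:
By the outcome, as a careful person would: the job done as asked, in the order asked, and still so for the second after the job is handed in, with the robot touching nothing.
It also fails if it takes over 67 s, if anything falls off the work surface, if the arm or the gripper's body presses on something with over 40 N, if the wrist force passes 120 N, or if a joint passes its speed limit or range.

## Robot

A 7-joint arm with a two-finger parallel gripper is mounted at the origin on the work surface. World frame = base frame: x ahead of the robot, y to its left, z up, the work surface at z = 0. Lengths are in m, angles in rad, forces in N, time in s.
With the tool pointing down it reaches from about 0.4 to 0.875 m from the base axis. Payload 6.5 kg.
Tool frame: the origin (TCP) lies midway between the tips of the shut fingers; the grasp point (between the pads) lies 19 mm behind it (manip.grip_point_offset is the distance from the TCP to the grasp point, in m); x points along the fingers, y is the direction in which the jaws open and shut, and the axes are right-handed (so a half turn about x gives the same grasp; the last joint's range is limited). The gripper opens to 85 mm and grips with 20 to 120 N. Pads are 22 mm wide; open, the fingers measure 114 mm over their backs; the gripper's body (76 mm by 85 mm) begins 54 mm behind the grasp point. The pads swing forward as they close: fully open they stand 13 mm farther back than shut.
Start: joints at [1.153, 0.536, -0.004, 1.538, 0.003, 1.067, -0.071], TCP at [0.224, -0.61, 0.208] pointing down, gripper open.
Joint ranges: [-2.7, 2.7], [-0.37, 2.16], [-1.27, 1.26], [0.24, 2.4], [-1.31, 4.45], [0.19, 1.91], [-2.76, 2.76]. Speed limits (rad/s): [2.39, 2.39, 3.14, 3.14, 3.14, 3.14, 3.14].

## Interface

Orientations are given as a unit quaternion [w, x, y, z].
In Python, from rig import status, grab_frame, ticket, manip gives the robot as it stands.
- The arm moves only by the shell command python3 -m creep 'ROWS' [FORCE]. ROWS is JSON, a list of rows, each a list of 3 entries, a list of its own where there are three numbers: the shift along the tool's x, y, z in mm, then the turn, a rotation vector about the tool's x, y, z in degrees, then the finger opening in mm, from 0 to 85.4. A call has 1 to 8 rows; each row shifts and turns the commanded pose from where the row before left it, along the tool's axes as they then stand; what a row does not reach is not made up. A row lasts 1/10 s, in which the tool goes at most 50 mm and 8.59 degrees, less where a joint would pass 70% of its speed; a pose out of reach is approached as far as the arm can. A call with a gripper value outside its range is refused whole. The fingers move at their own pace and stop on an object; FORCE is the grip in N (left out, the last holds). Time passes only in rows, so rows that do not move let the fingers close. It gives the time, the measured TCP pose, the force and the opening at its end, in the units of the state.
- status.read_state(): the state, without advancing time (a new reading comes with each control period).
- grab_frame(name): name is "side" or "top"; returns a dict with "img" (420x560x3 uint8, red, green, blue), "camera_matrix" (3x3 intrinsics, pixels), "camera_from_world" (4x4, takes a point from world to camera coordinates). Camera axes: x right, y down, z forward; pixel columns grow to the right and rows downward; lengths in m; the calibration is good to about 2 mm. A picture is of the moment at which its call begins. There is no depth.
- ticket.finish_job(): hands the job in, once; it reports no verdict.
The state is a dict: "time_s": time; "joint_pos": joint angles; "qd": joint speeds; "joint_efforts": joint torques, N m; "tcp_pos": TCP position; "eef_rot": TCP orientation; "contact_force": force on the tool from outside, world axes, zero at the start; "torque": the same for the moment, N m; "width": finger opening in m.
Only numpy, scipy, OpenCV 4.12 (cv2) and the standard library are available. Lean on these libraries where they do the work, as an engineer would, in place of code of your own. Each camera call takes 0.05 s, during which the arm holds its last target.

## Working session

There is one attempt and no reset: what is moved stays moved. The work goes in short steps, Python scripts to look and compute and a shell command to move; the robot and the scene stay as the last step left them, time stands still between calls to the robot, and variables do not carry over. Pictures are saved under pics/ and viewed, and the job is handed in when it is done.

```bash
ls; mkdir -p pics; python3 - <<'E'
from rig import status, grab_frame, ticket, manip
import cv2,numpy as np
print(status.read_state()); print(manip.grip_point_offset)
for n in("side","top"):
    f=grab_frame(n); cv2.imwrite(f"pics/{n}0.png",f["img"][:,:,::-1]); print(n,f["camera_matrix"],f["camera_from_world"])
E
```

```text
pics
{'time_s': 0.0, 'joint_pos': array([ 1.15282166,  0.53718079, -0.00442359,  1.53886761,  0.00262202,
        1.06731216, -0.0712093 ]), 'qd': array([-5.28704204e-04, -5.86784193e-04, -7.56929725e-04, -1.19036706e-03,
       -8.60081298e-05,  7.08533223e-04, -3.27231842e-05]), 'joint_efforts': array([ 2.43404984e-04, -5.83390653e+01,  1.04872026e+00, -2.59093273e+01,
        1.23771923e-02,  9.55688360e-03,  1.52988534e-06]), 'tcp_pos': array([ 0.22369839, -0.6095748 ,  0.20760596]), 'eef_rot': array([-0.12315037, -0.69603033, -0.12435325,  0.69635626]), 'contact_force': array([ 0.0180742 , -0.20591019, -0.60468911]), 'torque': array([ 0.00251181, -0.04157052,  0.00489677]), 'width': 0.08532314261953955}
0.0187
side [[511.82548574   0.         284.30467426]
 [  0.         511.82548574 210.85027169]
 [  0.           0.           1.        ]] [[-0.73842742 -0.6742839   0.00813363  0.40205566]
 [-0.52983005  0.57268616 -0.6255483   0.33983317]
 [ 0.41713914 -0.46623146 -0.78014304  0.96555516]
 [ 0.          0.          0.          1.        ]]
top [[459.67519483   0.         272.57294702]
 [  0.         459.67519483 211.12304961]
 [  0.           0.           1.        ]] [[-0.02738742 -0.9995132   0.01494309  0.02072605]
 [-0.99440692  0.02571602 -0.10243811  0.55895206]
 [ 0.10200397 -0.01766503 -0.99462713  1.0316246 ]
 [ 0.          0.          0.          1.        ]]
```

View pics/side0.png

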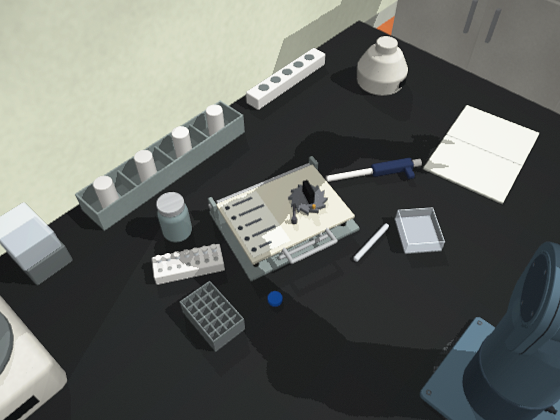

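View pics/top0.png

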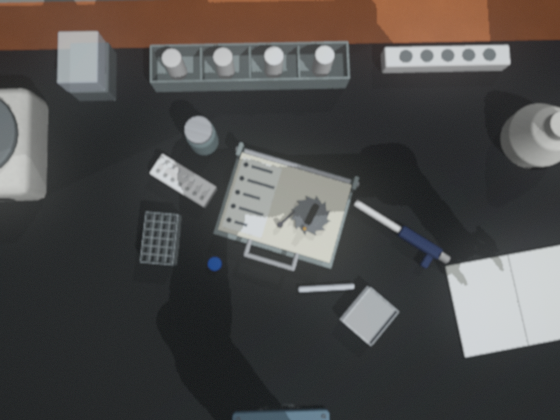

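The top view shows the board around (290,210), the handle bar around (272,262), the wheel at (311,215) and the hinge lugs at (240,148) and (356,184). I'll zoom in next.

```bash
cat > h.py <<'E'
from rig import status, grab_frame, ticket, manip
import cv2,numpy as np
def onplane(f,u,v,z):
    K=f["camera_matrix"];T=f["camera_from_world"];R=T[:3,:3];c=-R.T@T[:3,3]
    d=R.T@np.linalg.solve(K,[u,v,1.]);return c+d*(z-c[2])/d[2]
def proj(f,p):
    T=f["camera_from_world"];q=f["camera_matrix"]@(T[:3,:3]@np.asarray(p)+T[:3,3]);return q[:2]/q[2]
def crop(f,u0,v0,w,h,s,name):
    im=f["img"][v0:v0+h,u0:u0+w,::-1];cv2.imwrite(f"pics/{name}.png",cv2.resize(im,None,fx=s,fy=s,interpolation=cv2.INTER_CUBIC))
def tri(f1,p1,f2,p2):
    P=[f["camera_matrix"]@f["camera_from_world"][:3] for f in(f1,f2)]
    X=cv2.triangulatePoints(P[0],P[1],np.array(p1,float).reshape(2,1),np.array(p2,float).reshape(2,1))
    return (X[:3]/X[3]).ravel()
E
python3 - <<'E'
from h import *
f=grab_frame("top");crop(f,205,135,160,140,5,"t1")
f=grab_frame("side");crop(f,205,150,160,130,5,"s1")
E
```

```text
(no output)
```

View pics/t1.png

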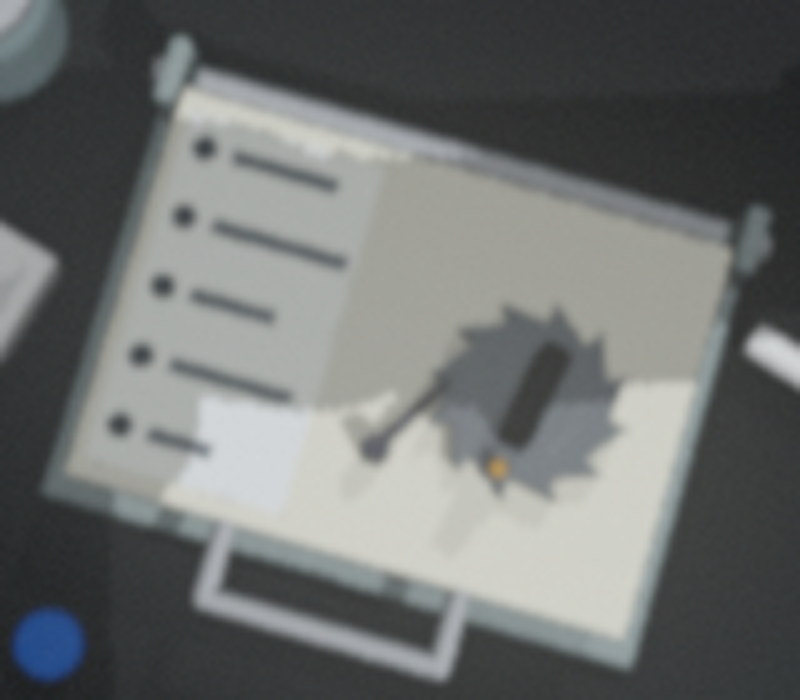

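View pics/s1.png

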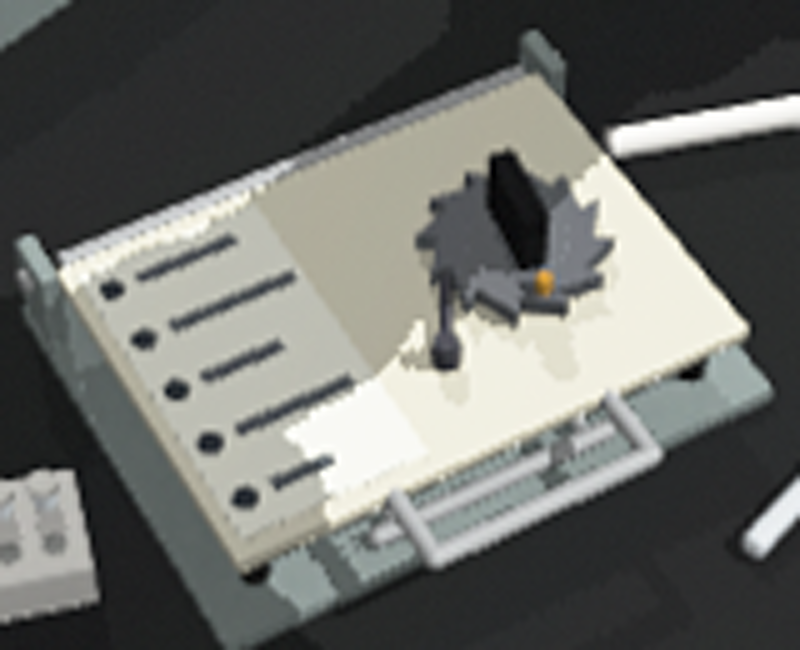

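```bash
cat > m.py <<'E'
from h import *
def F(x,y,o,s=5): return o[0]+(x+.5)/s-.5,o[1]+(y+.5)/s-.5
t=grab_frame("top");s=grab_frame("side")
T=lambda x,y:F(x,y,(205,135)); S=lambda x,y:F(x,y,(205,150))
def pl(n,p,z):
    q=onplane(t,*p,z);print(n,np.round(q*1000,1));return q
h1=pl("h1",T(203,600),.046);h2=pl("h2",T(445,672),.046)
s1=onplane(s,*S(437,558),.046);s2=onplane(s,*S(655,452),.046);print("side h",s1*1000,s2*1000)
g1=pl("g1",T(553,350),.099);g2=pl("g2",T(513,440),.099)
st=pl("stud",T(498,467),.072);pt=pl("pawltip",T(445,385),.058);pp=pl("pin",T(375,447),.06)
c=(g1+g2)/2
print("side grip", onplane(s,*S(503,157),.099)*1000,onplane(s,*S(538,208),.099)*1000,"stud side",onplane(s,*S(545,275),.072)*1000)
an=lambda v:np.degrees(np.arctan2(v[1],v[0]))
print("c",c,"bar ang",an(g2-g1),"stud ang",an(st-c),"dist",np.linalg.norm((st-c)[:2]),"pawl ang",an(pt-c),np.linalg.norm((pt-c)[:2]))
print("handle dir",an(h1-h2),np.linalg.norm(h1-h2),"mid",(h1+h2)/2)
# hinge lugs
a=pl("lugL",T(180,85),.045);b=pl("lugR",T(752,240),.045);print(an(a-b),(a+b)/2)
E
python3 m.py
```

```text
h1 [461.   70.3  46. ]
h2 [426.  -37.4  46. ]
side h [459.63965448  69.17537781  46.        ] [426.15785885 -37.03948242  46.        ]
g1 [563.9 -85.3  99. ]
g2 [525.4 -66.6  99. ]
stud [515.6 -62.1  72. ]
pawltip [554.  -40.8  58. ]
pin [526.8  -8.5  60. ]
side grip [559.67124453 -85.78795436  99.        ] [528.12597099 -73.27094055  99.        ] stud side [514.07025862 -63.75329668  72.        ]
c [ 0.54461011 -0.07596068  0.099     ] bar ang 154.14158493068987 stud ang 154.42153520759283 dist 0.032111709741779196 pawl ang 75.07447944296858 0.036421094915497325
handle dir 71.95332401985881 0.11320986264685146 mid [0.44351321 0.0164342  0.046     ]
lugL [697.   75.8  45. ]
lugR [ 618.4 -184.5   45. ]
73.19851734203499 [ 0.65771079 -0.05432214  0.045     ]
```

```bash
cat >> h.py <<'E'
from scipy.spatial.transform import Rotation as Ro
def rot(s=None):
    s=s or status.read_state();w,x,y,z=s["eef_rot"];return Ro.from_quat([x,y,z,w])
def goal(p,yyaw=None,R=None):
    "shift in tool mm and rotvec deg to reach p with tool down, tool y at yaw deg"
    s=status.read_state();r=rot(s)
    d=r.inv().apply(np.asarray(p)-s["tcp_pos"])*1000
    if R is None:
        a=np.radians(yyaw);x=np.array([0,0,-1.]);y=np.array([np.cos(a),np.sin(a),0]);R=Ro.from_matrix(np.c_[x,y,np.cross(x,y)])
    print("shift",np.round(d,1),"turn",np.round((r.inv()*R).as_rotvec(degrees=True),2))
def st():
    s=status.read_state();m=rot(s).as_matrix()
    print("t",round(s["time_s"],2),"tcp",np.round(s["tcp_pos"]*1000,1),"xax",np.round(m[:,0],3),"y yaw",np.degrees(np.arctan2(m[1,1],m[0,1])).round(2),"F",np.round(s["contact_force"],1),"M",np.round(s["torque"],2),"w",round(s["width"]*1000,1),"q",np.round(s["joint_pos"],2))
E
python3 - <<'E'
from h import *
st()
from m import *
pl("wheel disc",T(527,400),.063)
for y in(64.2,-115.8): goal([.5443,-.077,.16],y)
E
```

```text
t 0.3 tcp [ 223.9 -610.   208.2] xax [-0.     0.001 -1.   ] y yaw -69.84 F [ 0.6 -0.5 -0.2] M [0.05 0.02 0.01] w 85.4 q [ 1.15  0.54 -0.    1.54  0.    1.07 -0.07]
h1 [461.   70.3  46. ]
h2 [426.  -37.4  46. ]
side h [459.63965448  69.17537781  46.        ] [426.15785885 -37.03948242  46.        ]
g1 [563.9 -85.3  99. ]
g2 [525.4 -66.6  99. ]
stud [515.6 -62.1  72. ]
pawltip [554.  -40.8  58. ]
pin [526.8  -8.5  60. ]
side grip [559.67124453 -85.78795436  99.        ] [528.12597099 -73.27094055  99.        ] stud side [514.07025862 -63.75329668  72.        ]
c [ 0.54461011 -0.07596068  0.099     ] bar ang 154.14158493068987 stud ang 154.42153520759283 dist 0.032111709741779196 pawl ang 75.07447944296858 0.036421094915497325
handle dir 71.95332401985881 0.11320986264685146 mid [0.44351321 0.0164342  0.046     ]
lugL [697.   75.8  45. ]
lugR [ 618.4 -184.5   45. ]
73.19851734203499 [ 0.65771079 -0.05432214  0.045     ]
wheel disc [545.8 -76.9  63. ]
shift [  48.4 -390.  -484.4] turn [-1.3404e+02 -2.0000e-02  1.0000e-02]
shift [  48.4 -390.  -484.4] turn [4.596e+01 1.000e-02 1.000e-02]
```

```bash
python3 -m creep '[[[0,-28,-34.5],[0,0,0],50],[[0,-28,-34.5],[0,0,0],50],[[0,-28,-34.5],[0,0,0],50],[[0,-28,-34.5],[0,0,0],50],[[0,-28,-34.5],[0,0,0],50],[[0,-28,-34.5],[0,0,0],50],[[0,-28,-34.5],[0,0,0],50],[[0,-28,-34.5],[0,0,0],50]]' 40
python3 -m creep '[[[0,-28,-34.5],[0,0,0],50],[[0,-28,-34.5],[0,0,0],50],[[0,-28,-34.5],[0,0,0],50],[[0,-28,-34.5],[0,0,0],50],[[0,-28,-34.5],[0,0,0],50],[[0,-28,-34.5],[0,0,0],50],[[0,0,0],[-8,0,0],50],[[0,0,0],[-8,0,0],50]]'
python3 -m creep '[[[0,0,0],[-8,0,0],50],[[0,0,0],[-8,0,0],50],[[0,0,0],[-8,0,0],50],[[0,0,0],[-8,0,0],50],[[0,0,0],[-8,0,0],50],[[0,0,0],[-8,0,0],50],[[0,0,0],[-8,0,0],50],[[0,0,0],[-8,0,0],50]]'
python3 -m creep '[[[0,0,0],[-8,0,0],50],[[0,0,0],[-8,0,0],50],[[0,0,0],[-8,0,0],50],[[0,0,0],[-8,0,0],50],[[0,0,0],[-8,0,0],50],[[0,0,0],[-8,0,0],50],[[0,0,0],[-6,0,0],50],[[0,0,0],[0,0,0],50]]'
python3 - <<'E'
from h import *
st();goal([.5447,-.077,.120],64.2)
E
```

```text
time_s: 1.2
tcp_pos: [0.4066, -0.3033, 0.2087]
eef_rot: [0.124, 0.696, 0.124, -0.696]
contact_force: [0.7, 0.4, 0.5]
width: 0.0498
time_s: 2.0
tcp_pos: [0.543, -0.0736, 0.2085]
eef_rot: [0.222, 0.671, 0.223, -0.671]
contact_force: [-0.1, -0.2, 0.9]
width: 0.05
time_s: 2.8
tcp_pos: [0.5423, -0.0759, 0.2086]
eef_rot: [0.544, 0.452, 0.543, -0.452]
contact_force: [-0.1, -0.5, -1.0]
width: 0.05
time_s: 3.6
tcp_pos: [0.5423, -0.076, 0.2084]
eef_rot: [0.689, 0.158, 0.689, -0.158]
contact_force: [0.7, -0.5, -0.4]
width: 0.0497
t 3.6 tcp [542.3 -76.  208.4] xax [-0.  0. -1.] y yaw 64.18 F [ 0.7 -0.5 -0.4] M [ 0.01 -0.03  0.02] w 49.7 q [ 0.62  0.46 -0.73  1.78  0.35  1.04  0.88]
shift [88.4  0.1  2.6] turn [-0.02 -0.01 -0.01]
```

```bash
python3 -m creep '[[[30,0,1.3],[0,0,0],45],[[30,0,1.3],[0,0,0],45],[[28,0,0],[0,0,0],45],[[0,0,0],[0,0,0],45]]'
python3 - <<'E'
from h import *
st();f=grab_frame("side");crop(f,230,120,150,120,5,"s2")
f=grab_frame("top");crop(f,230,150,140,110,5,"t2")
E
```

```text
time_s: 4.0
tcp_pos: [0.5418, -0.077, 0.1173]
eef_rot: [0.687, 0.159, 0.691, -0.159]
contact_force: [0.1, 0.1, 0.3]
width: 0.045
t 4.0 tcp [541.8 -77.  117.3] xax [-0.006  0.001 -1.   ] y yaw 64.01 F [0.1 0.1 0.3] M [ 0.03  0.02 -0.01] w 45.0 q [ 0.56  0.58 -0.66  1.85  0.45  0.87  0.79]
```

View pics/s2.png

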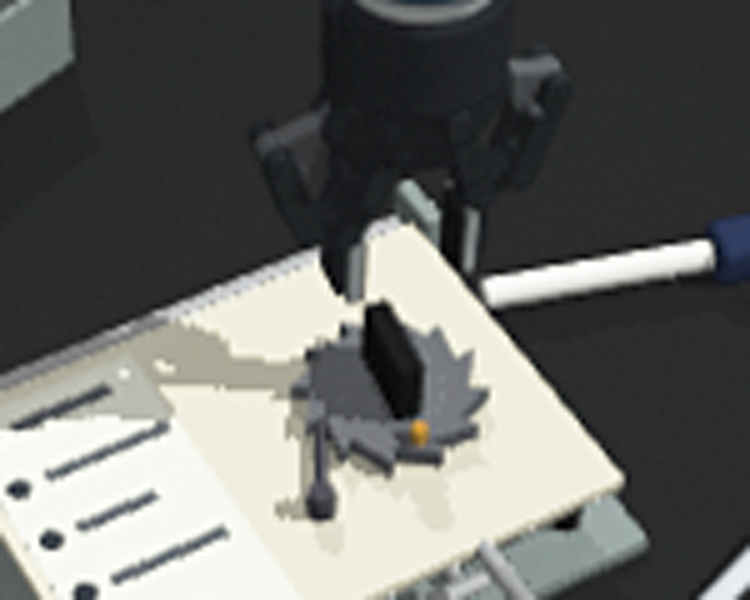

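View pics/t2.png

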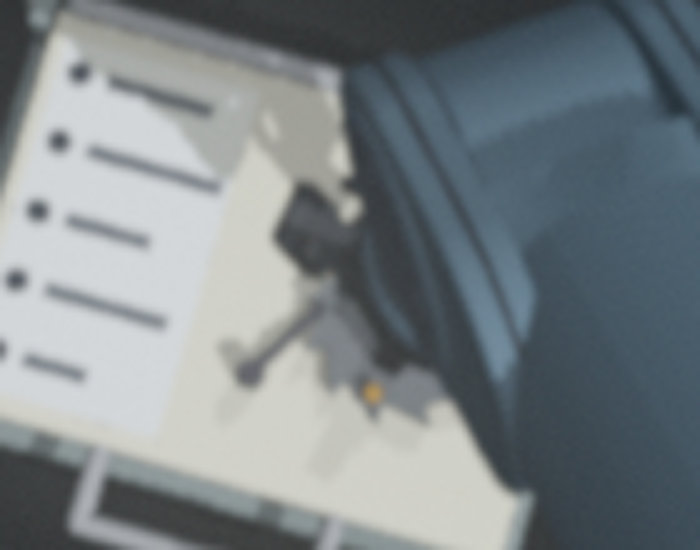

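The fingers are on both sides of the bar, in the side crop at (345,280) and (470,250). I'll go down and close.

```bash
python3 -m creep '[[[20,1,2.5],[0,0,0],45],[[15,0,0],[0,0,0],45],[[12,0,0],[0,0,0],45],[[0,0,0],[0,0,0],30],[[0,0,0],[0,0,0],10],[[0,0,0],[0,0,0],5],[[0,0,0],[0,0,0],5],[[0,0,0],[0,0,0],5]]' 40
python3 - <<'E'
from h import *
st()
E
```

```text
time_s: 4.9
tcp_pos: [0.5466, -0.0789, 0.074]
eef_rot: [0.689, 0.158, 0.689, -0.16]
contact_force: [-3.5, -4.9, 3.5]
width: 0.012
t 4.9 tcp [546.6 -78.9  74. ] xax [-0.001 -0.002 -1.   ] y yaw 64.07 F [-3.5 -4.9  3.5] M [-0.98  0.78 -0.08] w 12.0 q [ 0.53  0.64 -0.62  1.87  0.51  0.8   0.75]
```

```bash
python3 -m creep '[[[0,0,0],[6,0,0],5],[[0,0,0],[6,0,0],5],[[0,0,0],[6,0,0],5],[[0,0,0],[6,0,0],5],[[0,0,0],[6,0,0],5],[[0,0,0],[0,0,0],5]]'
python3 - <<'E'
from h import *
st();f=grab_frame("side");crop(f,230,120,150,120,5,"s3")
E
```

```text
time_s: 5.5
tcp_pos: [0.5461, -0.0795, 0.074]
eef_rot: [0.624, 0.331, 0.624, -0.334]
contact_force: [-4.1, -5.8, 4.3]
width: 0.0117
t 5.5 tcp [546.1 -79.5  74. ] xax [-0.002 -0.003 -1.   ] y yaw 33.91 F [-4.1 -5.8  4.3] M [-1.27  1.02  0.03] w 11.7 q [ 0.44  0.61 -0.49  1.87  0.41  0.76  0.31]
```

View pics/s3.png

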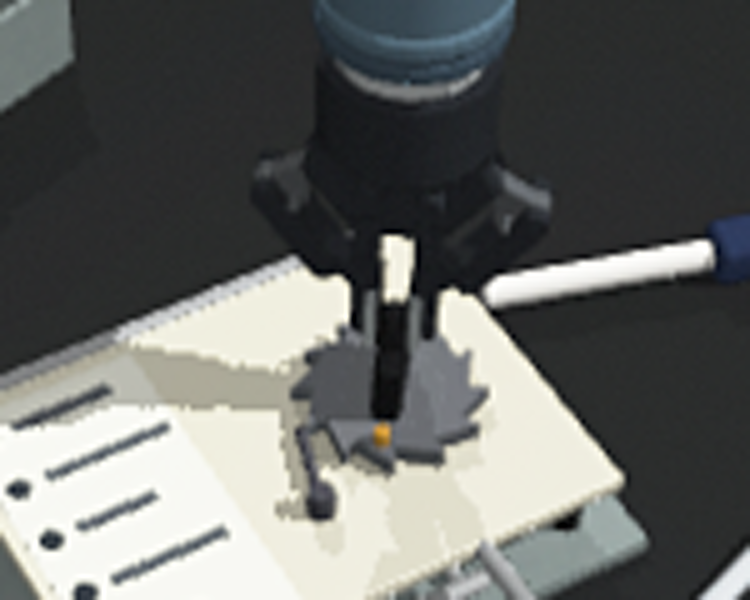

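The wheel follows the gripper: the stud moved from (420,432) to (383,435), about one tooth. Two more teeth to go, plus a few degrees.

```bash
python3 -m creep '[[[0,0,0],[6,0,0],5],[[0,0,0],[6,0,0],5],[[0,0,0],[6,0,0],5],[[0,0,0],[6,0,0],5],[[0,0,0],[6,0,0],5],[[0,0,0],[6,0,0],5],[[0,0,0],[6,0,0],5],[[0,0,0],[6,0,0],5]]'
python3 -m creep '[[[0,0,0],[6,0,0],5],[[0,0,0],[6,0,0],5],[[0,0,0],[5,0,0],5],[[0,0,0],[0,0,0],5]]'
python3 - <<'E'
from h import *
st();f=grab_frame("side");crop(f,230,120,150,120,5,"s4")
f=grab_frame("top");crop(f,230,150,140,110,5,"t4")
E
```

```text
time_s: 6.35
tcp_pos: [0.5449, -0.0797, 0.0739]
eef_rot: [-0.434, -0.556, -0.435, 0.56]
contact_force: [-7.8, -6.6, 5.8]
width: 0.0118
time_s: 6.75
tcp_pos: [0.5445, -0.0796, 0.0739]
eef_rot: [-0.348, -0.613, -0.348, 0.618]
contact_force: [-8.7, -5.7, 8.4]
width: 0.0115
t 6.75 tcp [544.5 -79.6  73.9] xax [-0.005 -0.003 -1.   ] y yaw -31.07 F [-8.7 -5.7  8.4] M [-1.37  1.96 -0.04] w 11.5 q [ 0.23  0.57 -0.21  1.89  0.18  0.71 -0.64]
```

View pics/s4.png

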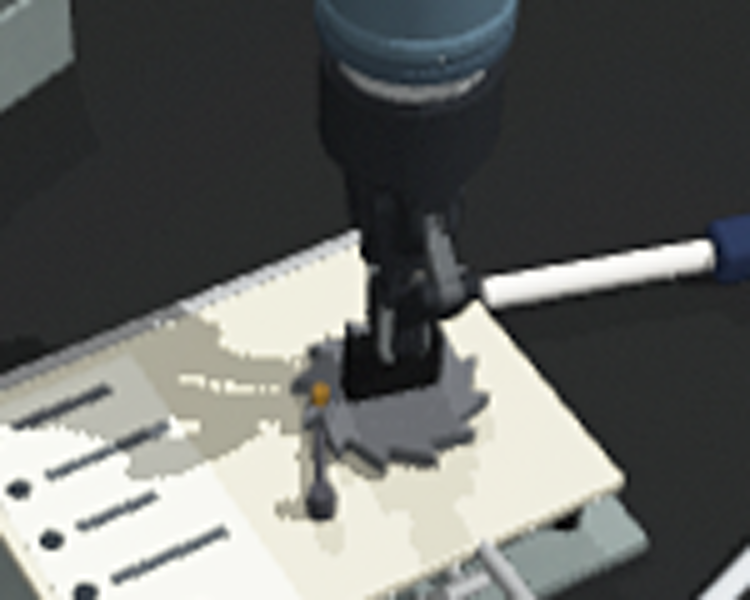

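View pics/t4.png

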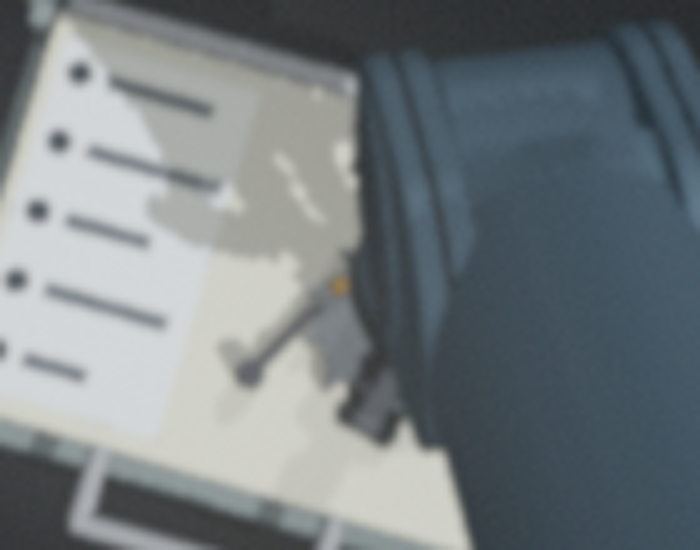

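The stud at side (320,392) lies just past the pawl tip at (318,425). I'll release and retreat upward.

```bash
python3 -m creep '[[[0,0,0],[0,0,0],20],[[0,0,0],[0,0,0],40],[[0,0,0],[0,0,0],45],[[-15,0,0],[0,0,0],45],[[-40,0,0],[0,0,0],45],[[-40,0,0],[0,0,0],45],[[-40,0,0],[0,0,0],45],[[0,0,0],[0,0,0],45]]'
python3 - <<'E'
from h import *
st();f=grab_frame("side");crop(f,205,150,160,130,5,"s5")
f=grab_frame("top");crop(f,205,135,160,140,5,"t5")
E
```

```text
time_s: 7.65
tcp_pos: [0.5516, -0.0769, 0.2154]
eef_rot: [0.351, 0.618, 0.347, -0.611]
contact_force: [0.3, 0.1, 0.8]
width: 0.0445
t 7.65 tcp [551.6 -76.9 215.4] xax [ 0.012 -0.001 -1.   ] y yaw -30.83 F [0.3 0.1 0.8] M [ 0.01 -0.02 -0.  ] w 44.5 q [ 0.26  0.38 -0.26  1.78  0.11  0.99 -0.58]
```

View pics/s5.png

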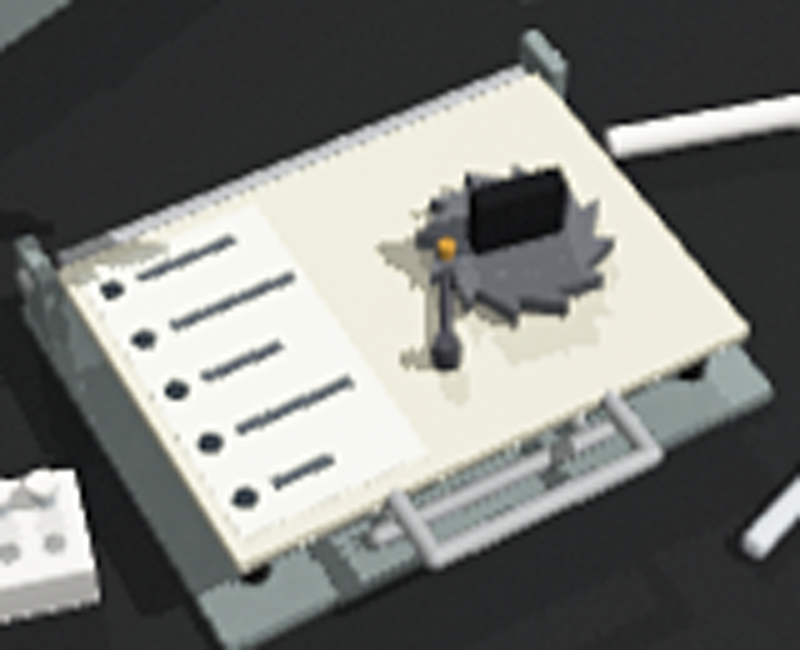

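View pics/t5.png

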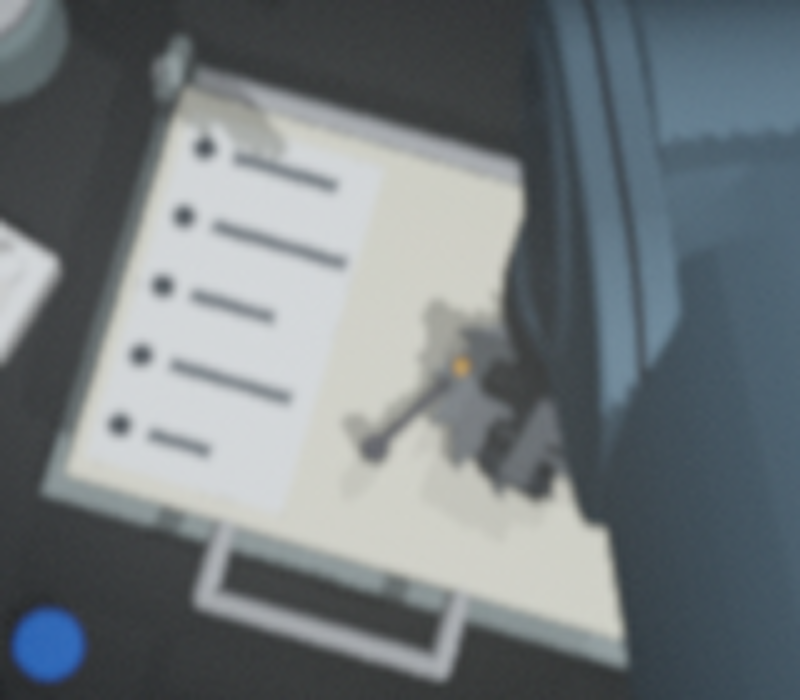

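```bash
python3 - <<'E'
from h import *
from m import *
print("----")
c=np.array([.5447,-.0768,0])
q=pl("stud",T(461,366),.072);print(an(q-c),np.linalg.norm((q-c)[:2]))
q=onplane(s,*S(447,243),.072);print("side",q,an(q-c))
goal([.4432,.0163,.12],-17.9)
E
```

```text
h1 [461.   70.3  46. ]
h2 [426.  -37.4  46. ]
side h [459.63965448  69.17537781  46.        ] [426.15785885 -37.03948242  46.        ]
g1 [563.9 -85.3  99. ]
g2 [525.4 -66.6  99. ]
stud [515.6 -62.1  72. ]
pawltip [554.  -40.8  58. ]
pin [526.8  -8.5  60. ]
side grip [559.67124453 -85.78795436  99.        ] [528.12597099 -73.27094055  99.        ] stud side [514.07025862 -63.75329668  72.        ]
c [ 0.54461011 -0.07596068  0.099     ] bar ang 154.14158493068987 stud ang 154.42153520759283 dist 0.032111709741779196 pawl ang 75.07447944296858 0.036421094915497325
handle dir 71.95332401985881 0.11320986264685146 mid [0.44351321 0.0164342  0.046     ]
lugL [697.   75.8  45. ]
lugR [ 618.4 -184.5   45. ]
73.19851734203499 [ 0.65771079 -0.05432214  0.045     ]
----
stud [560.9 -47.2  72. ]
61.33950441654642 0.03368994376637453
side [ 0.55904916 -0.04781642  0.072     ] 63.66095388216198
shift [  88.2 -136.5  -27.1] turn [-12.93   0.02   0.07]
```

The stud now sits at about 62–64°, 90° on from the start, which is three teeth. The pawl tip lies right behind it at about 75°, so the wheel part is done. Now to the handle.

```bash
python3 -m creep '[[[0,-34,-7],[0,0,0],28],[[0,-34,-7],[0,0,0],28],[[0,-34,-7],[0,0,0],28],[[0,-34.5,-6],[0,0,0],28],[[0,0,0],[-6.5,0,0],28],[[0,0,0],[-6.5,0,0],28],[[20,0,0],[0,0,0],28],[[0,0,0],[0,0,0],28]]'
python3 - <<'E'
from h import *
st();goal([.4432,.0163,.09],-17.9)
E
```

```text
time_s: 8.65
tcp_pos: [0.4414, 0.0159, 0.186]
eef_rot: [-0.415, -0.57, -0.418, 0.573]
contact_force: [-0.5, 0.3, 0.1]
width: 0.0284
t 8.65 tcp [441.4  15.9 186. ] xax [-0.006 -0.    -1.   ] y yaw -17.83 F [-0.5  0.3  0.1] M [-0.04 -0.02  0.01] w 28.4 q [ 0.17  0.24 -0.35  2.06  0.11  0.86 -0.55]
shift [96.   2.1 -1.1] turn [0.07 0.11 0.32]
```

```bash
python3 -m creep '[[[32,0.7,-0.4],[0,0,0],28],[[32,0.7,-0.4],[0,0,0.3],28],[[32,0.7,-0.3],[0,0,0],28],[[0,0,0],[0,0,0],28]]'
python3 - <<'E'
from h import *
st();goal([.4432,.0163,.029],-17.9);f=grab_frame("side");crop(f,205,160,160,130,5,"s6")
f=grab_frame("top");crop(f,205,165,160,130,5,"t6")
E
```

```text
time_s: 9.05
tcp_pos: [0.443, 0.0162, 0.0894]
eef_rot: [-0.416, -0.57, -0.417, 0.573]
contact_force: [-0.1, -0.3, -0.4]
width: 0.0279
t 9.05 tcp [443.   16.2  89.4] xax [-0.003 -0.002 -1.   ] y yaw -17.83 F [-0.1 -0.3 -0.4] M [0.01 0.02 0.03] w 27.9 q [ 0.12  0.41 -0.31  2.14  0.21  0.63 -0.65]
shift [60.4  0.3 -0.3] turn [0.07 0.17 0.15]
```

View pics/s6.png

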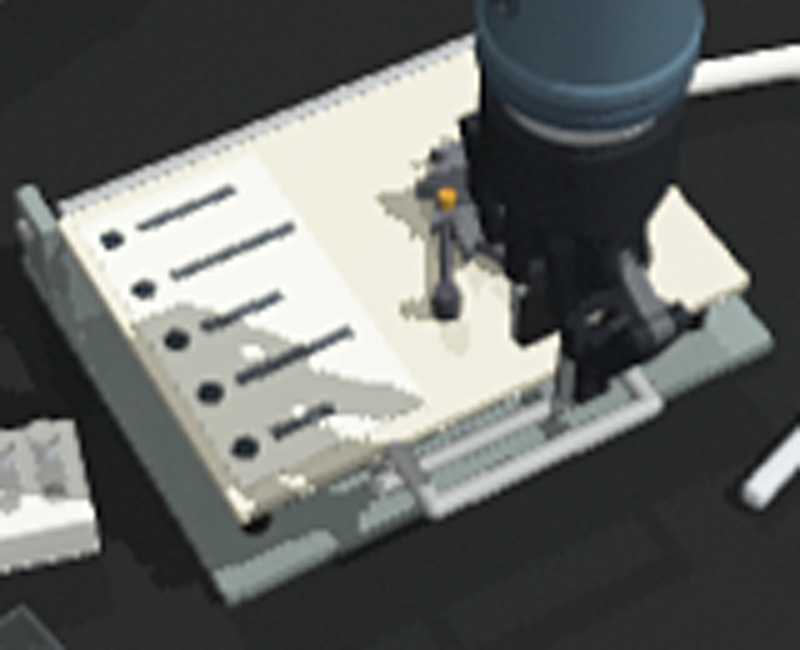

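View pics/t6.png

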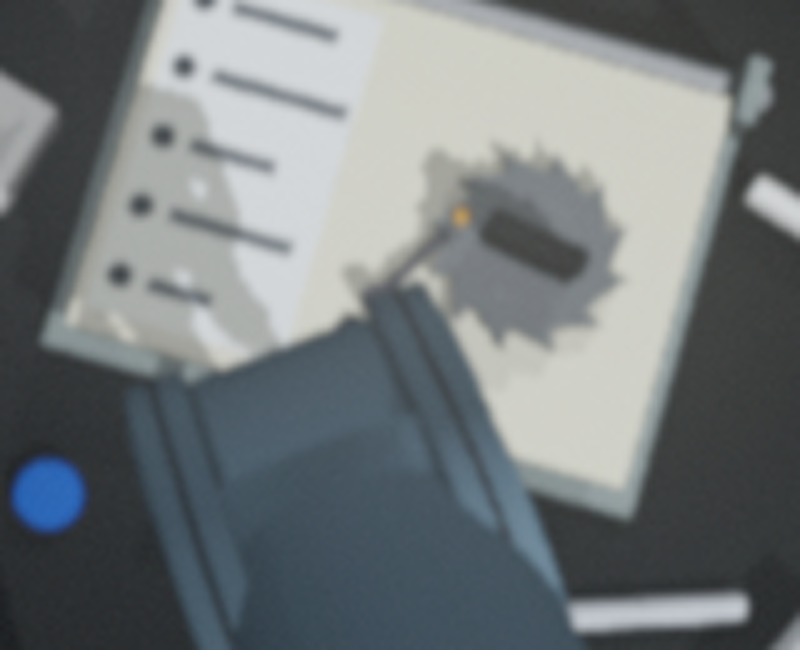

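The fingers are above the bar with one over the gap (side crop (565,385) and (590,375)). Going down.

```bash
python3 -m creep '[[[20,0,0],[0,0,0],28],[[20,0,0],[0,0,0],28],[[19,0,0],[0,0,0],28],[[0,0,0],[0,0,0],28]]'
python3 - <<'E'
from h import *
st()
f=grab_frame("side");p=[(205+470/5,160+445/5)]
q=onplane(f,*p[0],.013);a=np.radians(-17.9);d=q-[.6577,-.053,0];print("foot x stand",(100+1000*(d[0]*np.cos(a)+d[1]*np.sin(a))))
E
python3 -m creep '[[[0,0,0],[0,0,0],15],[[0,0,0],[0,0,0],4],[[0,0,0],[0,0,0],4],[[0,0,0],[0,0,0],4],[[0,0,0],[0,0,0],4]]' 60
python3 - <<'E'
from h import *
st();f=grab_frame("side");crop(f,205,160,160,130,5,"s7")
E
```

```text
time_s: 9.55
tcp_pos: [0.4466, 0.0163, 0.0336]
eef_rot: [0.418, 0.572, 0.415, -0.571]
contact_force: [-0.3, -0.4, 0.4]
width: 0.0278
t 9.55 tcp [446.6  16.3  33.6] xax [ 0.004 -0.002 -1.   ] y yaw -17.85 F [-0.3 -0.4  0.4] M [ 0.02 -0.01  0.01] w 27.8 q [ 0.08  0.52 -0.26  2.16  0.28  0.49 -0.71]
foot x stand -87.35907647383576
time_s: 10.1
tcp_pos: [0.4469, 0.0163, 0.0337]
eef_rot: [0.418, 0.573, 0.415, -0.57]
contact_force: [-1.0, 0.2, -0.0]
width: 0.0038
t 10.1 tcp [446.9  16.3  33.7] xax [ 0.005 -0.002 -1.   ] y yaw -17.84 F [-1.   0.2 -0. ] M [-0.01  0.01 -0.  ] w 3.8 q [ 0.08  0.52 -0.26  2.16  0.28  0.49 -0.71]
```

View pics/s7.png

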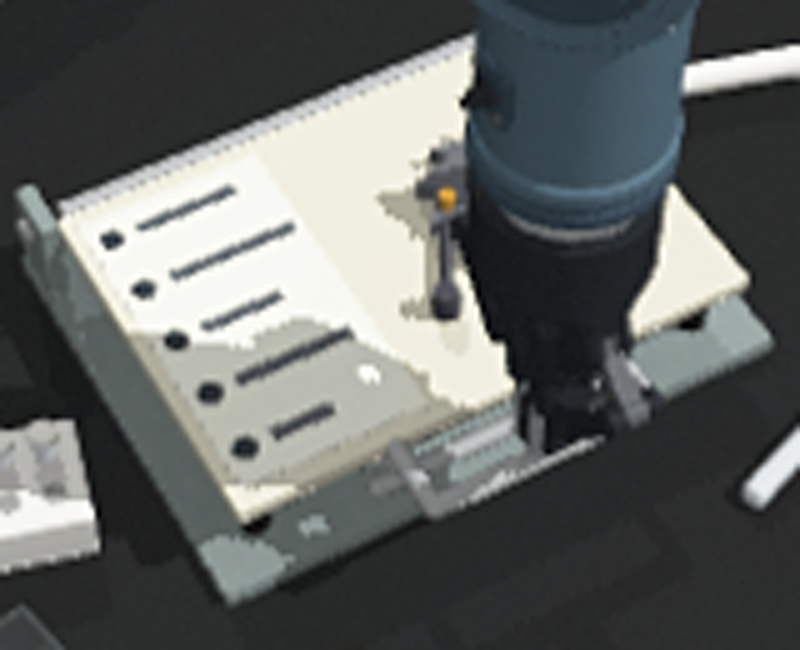

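```bash
python3 - <<'E'
from h import *
st()
f=grab_frame("side");im=f["img"][225:280,280:350,::-1].astype(float)/255
cv2.imwrite("pics/s8.png",cv2.resize((im**.45*255).astype(np.uint8),None,fx=11,fy=11,interpolation=cv2.INTER_CUBIC))
print(proj(f,status.read_state()["tcp_pos"]),proj(f,status.read_state()["tcp_pos"]+[0,0,.0187]),proj(f,[.4432,.0163,.046]))
E
```

```text
t 10.15 tcp [446.8  16.3  33.6] xax [ 0.005 -0.002 -1.   ] y yaw -17.85 F [-0.1 -1.  -0.4] M [-0.04 -0.06 -0.  ] w 3.9 q [ 0.08  0.52 -0.26  2.16  0.28  0.49 -0.71]
[312.42466823 252.73980063] [312.86695716 247.86809861] [313.97443166 250.4167889 ]
```

View pics/s8.png

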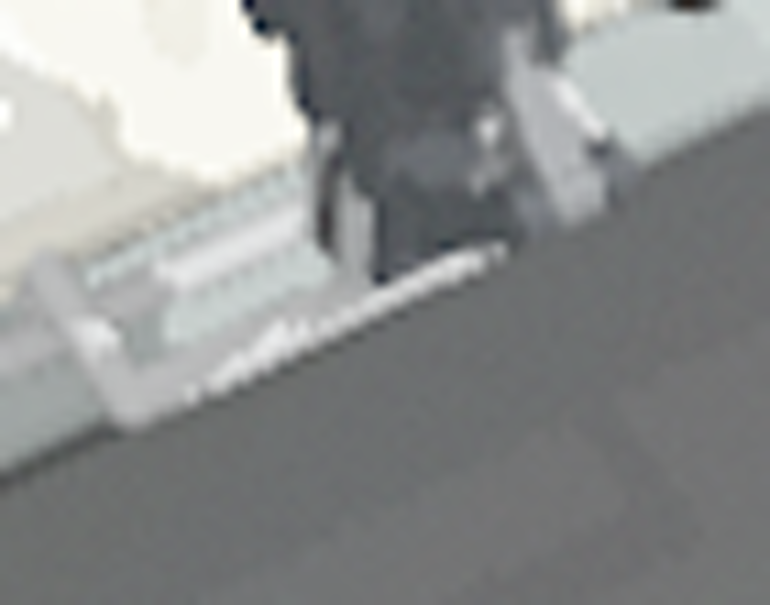

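```bash
python3 - <<'E'
from h import *
f=grab_frame("side")
print("s2 exp",(proj(f,[.5418,-.077,.1173])-[230,120])*5, (proj(f,[.5418,-.077,.1303])-[230,120])*5)
print("s6 exp",(proj(f,[.443,.0162,.0894])-[205,160])*5)
print("now",(proj(f,[.4468,.0163,.0336])-[280,225])*11)
a=np.radians(-17.9);e=np.array([np.cos(a),np.sin(a),0])
for k in(-.028,-.014,.014,.028):print(k,(proj(f,np.array([.443,.0162,.0944])+e*k)-[205,160])*5)
f=grab_frame("top");im=f["img"][200:290,200:330,::-1].astype(float)/255
cv2.imwrite("pics/t8.png",cv2.resize((im**.45*255).astype(np.uint8),None,fx=6,fy=6,interpolation=cv2.INTER_CUBIC))
im=cv2.imread("pics/s6.png")[330:480,480:700].astype(float)/255
cv2.imwrite("pics/s6z.png",cv2.resize((im**.45*255).astype(np.uint8),None,fx=3,fy=3,interpolation=cv2.INTER_CUBIC))
E
```

```text
s2 exp [395.09143838 308.48644928] [396.44495898 288.68780465]
s6 exp [550.91303032 393.70170189]
now [356.56335    304.68817174]
-0.028 [587.48020116 434.86723281]
-0.014 [569.3990162  410.62405388]
0.014 [533.99872239 363.15948453]
0.028 [516.66898169 339.92383899]
```

View pics/t8.png

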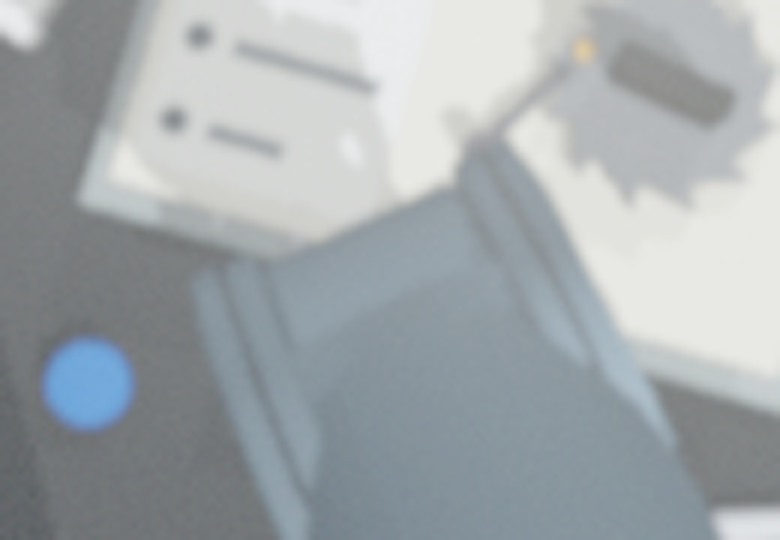

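View pics/s6z.png

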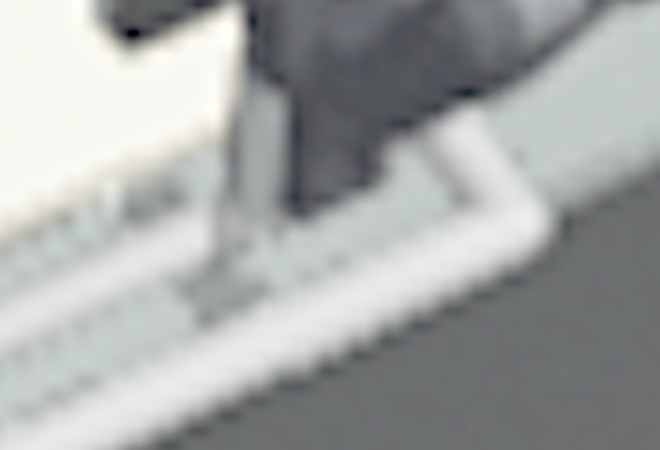

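```bash
python3 -m creep '[[[-20,0,0],[0,0,0],4],[[-20,0,0],[0,0,0],4],[[-20,0,0],[0,0,0],4],[[0,0,0],[0,0,0],4]]'
python3 - <<'E'
from h import *
st();p=status.read_state()["tcp_pos"]
f=grab_frame("side");im=f["img"][205:265,270:350,::-1].astype(float)/255
cv2.imwrite("pics/s9.png",cv2.resize((im**.45*255).astype(np.uint8),None,fx=10,fy=10,interpolation=cv2.INTER_CUBIC))
for k in(0,.01,.02): print((proj(f,p+[0,0,k])-[270,205])*10+5)
print("s4 exp",(proj(f,[.5445,-.0796,.0739])-[230,120])*5)
E
```

```text
time_s: 10.7
tcp_pos: [0.4482, 0.0166, 0.0954]
eef_rot: [0.419, 0.574, 0.414, -0.569]
contact_force: [0.8, -0.3, -0.6]
width: 0.0041
t 10.7 tcp [448.2  16.6  95.4] xax [ 0.009 -0.001 -1.   ] y yaw -17.85 F [ 0.8 -0.3 -0.6] M [ 0.02 -0.05  0.03] w 4.1 q [ 0.13  0.4  -0.32  2.13  0.21  0.63 -0.65]
[438.26313419 312.98529488]
[440.78580823 284.68398107]
[443.34580101 255.96399669]
s4 exp [389.97954362 365.88710526]
```

View pics/s9.png

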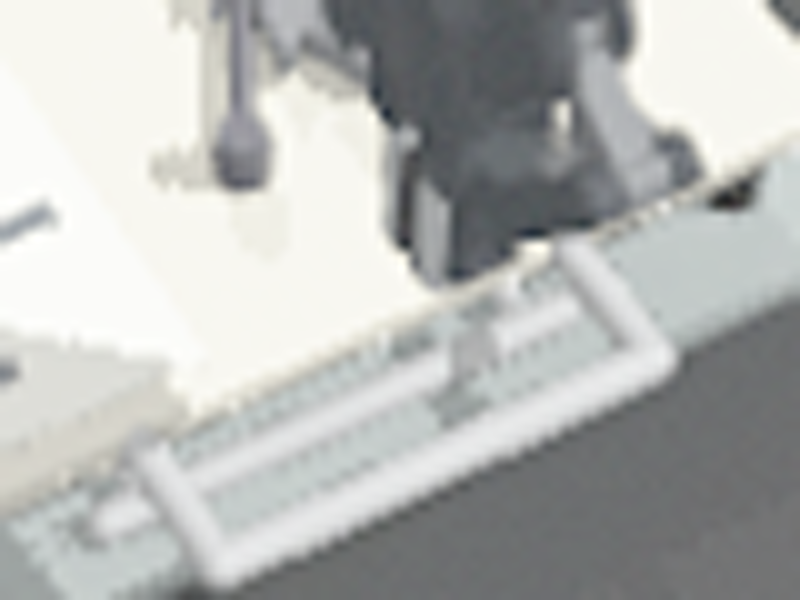

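The closed tips sit about 3 px higher in the side view than the TCP reading predicts. The near tip passed over the bar at (430,460) and no force showed. I'll open, go lower while watching the force, and look before closing.

```bash
python3 -m creep '[[[10,0,0],[0,0,0],30],[[10,-2.4,0],[0,0,-0.4],30],[[10,-2.4,0],[0,0,0],30],[[15,0,0],[0,0,0],30],[[15,0,0],[0,0,0],30],[[10,0,0],[0,0,0],30],[[0,0,0],[0,0,0],30]]'
python3 - <<'E'
from h import *
st();goal([.4432,.0163,.018],-17.9)
E
```

```text
time_s: 11.45
tcp_pos: [0.4401, 0.0179, 0.0216]
eef_rot: [-0.415, -0.57, -0.418, 0.573]
contact_force: [-0.7, -0.0, -0.4]
width: 0.03
t 11.45 tcp [440.1  17.9  21.6] xax [-0.006  0.    -1.   ] y yaw -17.81 F [-0.7 -0.  -0.4] M [ 0.02  0.03 -0.02] w 30.0 q [ 0.07  0.54 -0.26  2.17  0.29  0.47 -0.72]
shift [3.6 3.4 0.6] turn [0.09 0.08 0.31]
```

```bash
python3 -m creep '[[[3,3,0.5],[0,0,0.3],30],[[0,0,0],[0,0,0],30]]'
python3 - <<'E'
from h import *
st();p=status.read_state()["tcp_pos"]
f=grab_frame("side");im=f["img"][205:265,270:350,::-1].astype(float)/255
cv2.imwrite("pics/s10.png",cv2.resize((im**.45*255).astype(np.uint8),None,fx=10,fy=10,interpolation=cv2.INTER_CUBIC))
E
```

```text
time_s: 11.65
tcp_pos: [0.445, 0.0164, 0.0205]
eef_rot: [0.418, 0.572, 0.415, -0.571]
contact_force: [-0.5, 0.6, -0.2]
width: 0.0298
t 11.65 tcp [445.   16.4  20.5] xax [ 0.004 -0.001 -1.   ] y yaw -17.85 F [-0.5  0.6 -0.2] M [0.05 0.02 0.01] w 29.8 q [ 0.07  0.54 -0.25  2.17  0.3   0.46 -0.72]
```

View pics/s10.png

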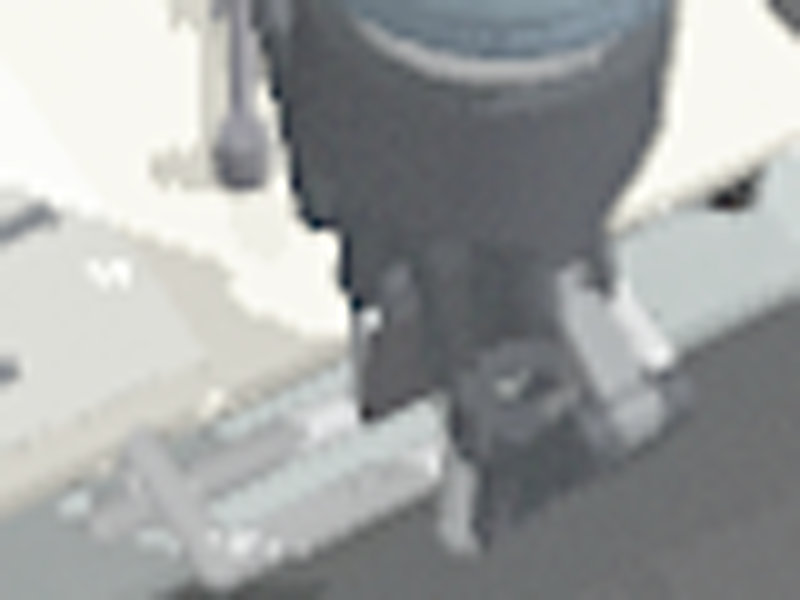

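Now the near finger, at (460,510), stands in front of the bar, and the far finger at (400,390) is in the gap. Closing.

```bash
python3 -m creep '[[[0,0,0],[0,0,0],15],[[0,0,0],[0,0,0],3],[[0,0,0],[0,0,0],3],[[0,0,0],[0,0,0],3],[[0,0,0],[0,0,0],3]]' 60
python3 - <<'E'
from h import *
st()
E
```

```text
time_s: 12.2
tcp_pos: [0.4446, 0.0166, 0.021]
eef_rot: [0.417, 0.572, 0.415, -0.571]
contact_force: [-0.8, -0.1, 4.8]
width: 0.0068
t 12.2 tcp [444.6  16.6  21. ] xax [ 0.004 -0.001 -1.   ] y yaw -17.85 F [-0.8 -0.1  4.8] M [ 0.1   0.39 -0.03] w 6.8 q [ 0.07  0.54 -0.25  2.17  0.29  0.46 -0.72]
```

Width 6.8 on a 10 mm bar, with an upward push of 4.8 N, suggests the pinch is above the bar's centre. I'll open, go 10 mm lower and re-close.

```bash
python3 -m creep '[[[0,0,0],[0,0,0],30],[[0,0,0],[0,0,0],30],[[5,-1,0],[0,0,0],30],[[5,0,0],[0,0,0],30],[[0,0,0],[0,0,0],15],[[0,0,0],[0,0,0],3],[[0,0,0],[0,0,0],3],[[0,0,0],[0,0,0],3]]' 60
python3 -m creep '[[[0,0,0],[0,0,0],3]]' 60
python3 - <<'E'
from h import *
st()
E
```

```text
time_s: 13.0
tcp_pos: [0.4446, 0.0165, 0.0106]
eef_rot: [0.418, 0.573, 0.415, -0.571]
contact_force: [3.6, -3.2, -3.1]
width: 0.0075
time_s: 13.1
tcp_pos: [0.4445, 0.0164, 0.0106]
eef_rot: [0.418, 0.573, 0.415, -0.571]
contact_force: [4.0, -2.5, -1.8]
width: 0.0075
t 13.1 tcp [444.5  16.4  10.6] xax [ 0.005 -0.001 -1.   ] y yaw -17.88 F [ 4.  -2.5 -1.8] M [-0.64 -0.79 -0.13] w 7.5 q [ 0.06  0.56 -0.24  2.17  0.31  0.43 -0.74]
```

```bash
python3 -m creep '[[[-11.2,0.3,0],[0,0,0],3],[[-11.2,0.8,0],[0,0,0],3],[[-11.2,1.4,0],[0,0,0],3],[[-11.1,2,0],[0,0,0],3],[[-11,2.5,0],[0,0,0],3],[[-10.8,3,0],[0,0,0],3],[[-10.7,3.6,0],[0,0,0],3],[[-10.5,4.1,0],[0,0,0],3]]' 60
python3 - <<'E'
from h import *
st()
def arc(th):
    a=np.radians(-17.9);e=np.array([np.cos(a),np.sin(a),0]);p=np.array([.4432,.0163,.0106])+e*.225*(1-np.cos(th))+[0,0,.225*np.sin(th)];print(th,np.round(p*1000,1),end=" ");goal(p,-17.9)
for t in(.4,.6,.8):arc(t)
f=grab_frame("side");crop(f,205,100,160,180,3.3,"s11")
E
```

```text
time_s: 13.9
tcp_pos: [0.4615, 0.011, 0.0988]
eef_rot: [0.418, 0.573, 0.415, -0.57]
contact_force: [6.6, -3.2, -7.5]
width: 0.0075
t 13.9 tcp [461.5  11.   98.8] xax [ 0.006 -0.001 -1.   ] y yaw -17.86 F [ 6.6 -3.2 -7.5] M [-0.67 -1.39 -0.04] w 7.5 q [ 0.14  0.41 -0.32  2.1   0.21  0.66 -0.63]
0.4 [460.1  10.8  98.2] shift [ 0.5 -1.3  0.5] turn [ 0.04 -0.03 -0.33]
0.6 [480.6   4.2 137.6] shift [-38.8  20.4   0.5] turn [ 0.04 -0.03 -0.33]
0.8 [508.1  -4.7 172. ] shift [-73.   49.6   0.5] turn [ 0.04 -0.03 -0.33]
```

View pics/s11.png

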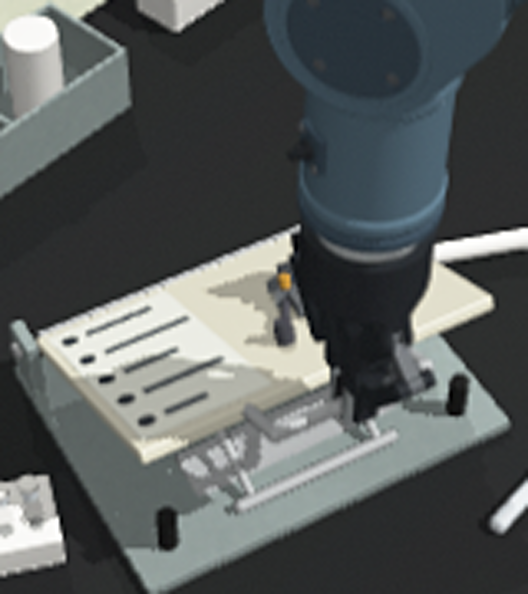

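The board is rising, with the foot dragging towards the hinge (bar at (315,470)). I'll continue along the arc.

```bash
python3 -m creep '[[[-10.2,4,0.2],[0,0,0],3],[[-10,5,0.2],[0,0,0],3],[[-9.7,5.4,0],[0,0,0],3],[[-9.4,6,0],[0,0,0],3],[[-9.1,6.4,0],[0,0,0],3],[[-8.8,7,0],[0,0,0],3],[[-8.4,7.4,0],[0,0,0],3],[[-8,7.8,0],[0,0,0],3]]' 60
python3 - <<'E'
from h import *
st()
def arc(th):
    a=np.radians(-17.9);e=np.array([np.cos(a),np.sin(a),0]);p=np.array([.4432,.0163,.0106])+e*.225*(1-np.cos(th))+[0,0,.225*np.sin(th)];print(th,np.round(p*1000,1),end=" ");goal(p,-17.9)
for t in(.8,1.,1.15,1.2,1.25):arc(t)
E
```

```text
time_s: 14.75
tcp_pos: [0.5067, -0.0039, 0.1711]
eef_rot: [0.417, 0.572, 0.416, -0.571]
contact_force: [8.8, -0.6, -14.1]
width: 0.0077
t 14.75 tcp [506.7  -3.9 171.1] xax [ 0.003 -0.001 -1.   ] y yaw -17.82 F [  8.8  -0.6 -14.1] M [-0.15 -1.51 -0.  ] w 7.7 q [ 0.19  0.36 -0.34  1.94  0.16  0.86 -0.53]
0.8 [508.1  -4.7 172. ] shift [-0.9  1.6  0.3] turn [ 0.08 -0.02 -0.2 ]
1.0 [541.6 -15.5 199.9] shift [-28.7  36.9   0.4] turn [ 0.08 -0.02 -0.2 ]
1.15 [569.8 -24.6 216. ] shift [-44.6  66.6   0.4] turn [ 0.08 -0.02 -0.2 ]
1.2 [579.7 -27.8 220.3] shift [-48.9  77.    0.4] turn [ 0.08 -0.02 -0.2 ]
1.25 [589.8 -31.  224.1] shift [-52.7  87.6   0.4] turn [ 0.08 -0.02 -0.2 ]
```

```bash
python3 -m creep '[[[-8,9,0],[0,0,0],3],[[-7.4,9,0],[0,0,0],3],[[-6.9,9,0],[0,0,0],3],[[-6.4,9.3,0],[0,0,0],3],[[-5.8,9.6,0],[0,0,0],3],[[-5.4,9.9,0],[0,0,0],3],[[-4.9,10.1,0],[0,0,0],3],[[-4.3,10.4,0],[0,0,0],3]]' 60
python3 - <<'E'
from h import *
st()
def arc(th):
    a=np.radians(-17.9);e=np.array([np.cos(a),np.sin(a),0]);p=np.array([.4432,.0163,.0106])+e*.225*(1-np.cos(th))+[0,0,.225*np.sin(th)];print(th,np.round(p*1000,1),end=" ");goal(p,-17.9)
for t in(1.2,1.25):arc(t)
f=grab_frame("side");crop(f,205,60,160,180,3.3,"s12")
f=grab_frame("top");crop(f,205,135,160,140,5,"t12")
E
```

```text
time_s: 15.55
tcp_pos: [0.5792, -0.0275, 0.2233]
eef_rot: [0.417, 0.572, 0.415, -0.571]
contact_force: [-5.9, -0.7, 9.4]
width: 0.0075
t 15.55 tcp [579.2 -27.5 223.3] xax [ 0.003 -0.002 -1.   ] y yaw -17.84 F [-5.9 -0.7  9.4] M [-0.05  1.75 -0.03] w 7.5 q [ 0.21  0.42 -0.32  1.7   0.15  1.04 -0.47]
1.2 [579.7 -27.8 220.3] shift [3.  0.6 0.1] turn [ 0.06  0.05 -0.17]
1.25 [589.8 -31.  224.1] shift [-0.8 11.2  0.1] turn [ 0.06  0.05 -0.17]
```

View pics/s12.png

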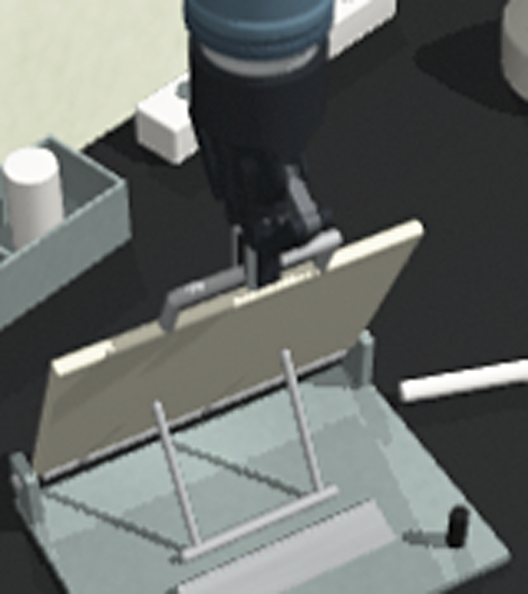

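View pics/t12.png

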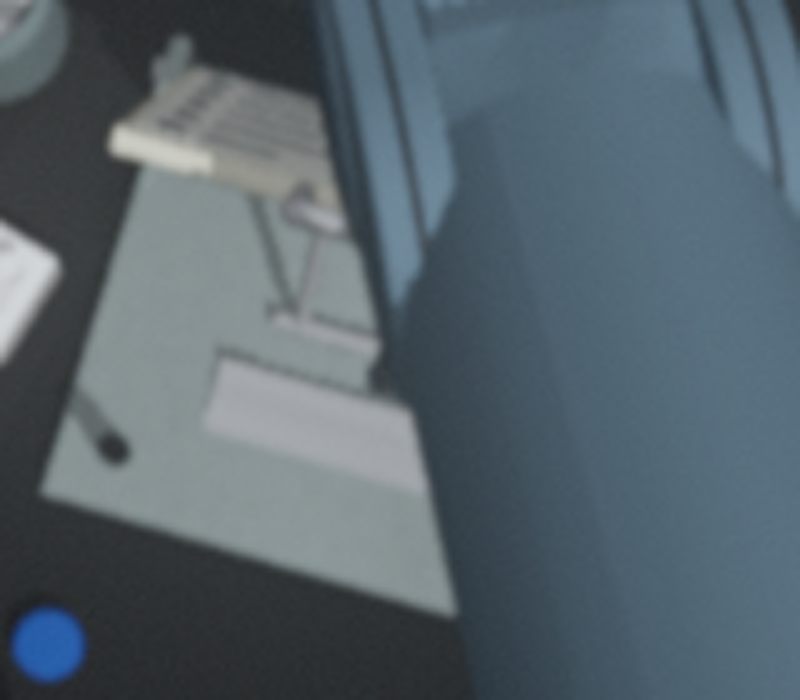

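The foot at (260,525) lies behind the strip's upright face (about (285,540)), with a gap. I'll lower back along the arc to about 1.05.

```bash
python3 -m creep '[[[2,-4,0],[0,0,0],3],[[2.3,-5,0],[0,0,0],3],[[2.3,-5,0],[0,0,0],3],[[2.6,-5,0],[0,0,0],3],[[2.7,-5,0],[0,0,0],3],[[2.8,-5,0],[0,0,0],3],[[0,0,0],[0,0,0],3]]' 60
python3 - <<'E'
from h import *
st()
def arc(th):
    a=np.radians(-17.9);e=np.array([np.cos(a),np.sin(a),0]);p=np.array([.4432,.0163,.0106])+e*.225*(1-np.cos(th))+[0,0,.225*np.sin(th)];print(th,np.round(p*1000,1),end=" ");goal(p,-17.9)
for t in(1.0,1.04,1.08):arc(t)
f=grab_frame("side");crop(f,205,60,160,180,3.3,"s13")
E
```

```text
time_s: 16.35
tcp_pos: [0.5526, -0.0188, 0.2095]
eef_rot: [0.418, 0.573, 0.414, -0.57]
contact_force: [-8.6, -1.1, 15.9]
width: 0.0075
t 16.35 tcp [552.6 -18.8 209.5] xax [ 0.006 -0.002 -1.   ] y yaw -17.84 F [-8.6 -1.1 15.9] M [-0.25  1.6  -0.04] w 7.5 q [ 0.21  0.39 -0.33  1.79  0.15  0.98 -0.49]
1.0 [541.6 -15.5 199.9] shift [  9.5 -11.5   0.2] turn [ 0.06  0.02 -0.39]
1.04 [548.9 -17.8 204.6] shift [ 4.9 -3.8  0.2] turn [ 0.06  0.02 -0.39]
1.08 [556.4 -20.3 209. ] shift [0.5 4.1 0.2] turn [ 0.06  0.02 -0.39]
```

View pics/s13.png

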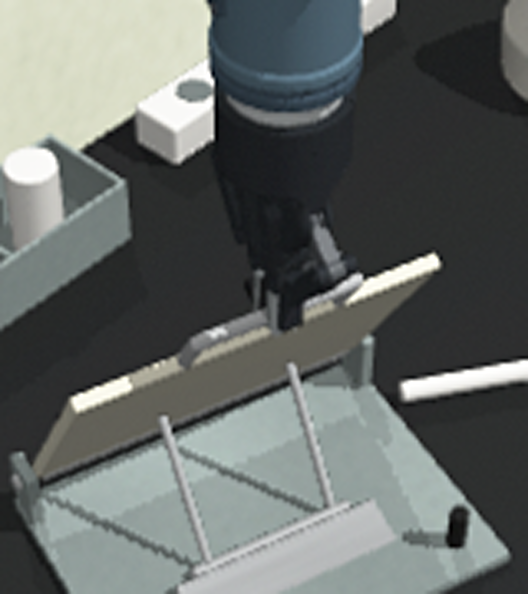

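The foot rests against the strip and the tool feels 16 N upward, so the leg is carrying the board. I'll ease up, open and withdraw upward.

```bash
python3 -m creep '[[[-1.5,-1,0],[0,0,0],3],[[0,0,0],[0,0,0],12],[[0,0,0],[0,0,0],20],[[0,0,0],[0,0,0],30],[[0,0,0],[0,0,0],34],[[0,0,0],[0,0,0],34]]'
python3 - <<'E'
from h import *
st();f=grab_frame("side");crop(f,205,60,160,180,3.3,"s14")
E
```

```text
time_s: 17.0
tcp_pos: [0.5505, -0.0179, 0.208]
eef_rot: [0.417, 0.572, 0.416, -0.571]
contact_force: [-0.3, -0.2, -0.5]
width: 0.0341
t 17.0 tcp [550.5 -17.9 208. ] xax [ 0.003 -0.001 -1.   ] y yaw -17.83 F [-0.3 -0.2 -0.5] M [ 0.02  0.03 -0.01] w 34.1 q [ 0.21  0.39 -0.33  1.79  0.15  0.98 -0.49]
```

View pics/s14.png

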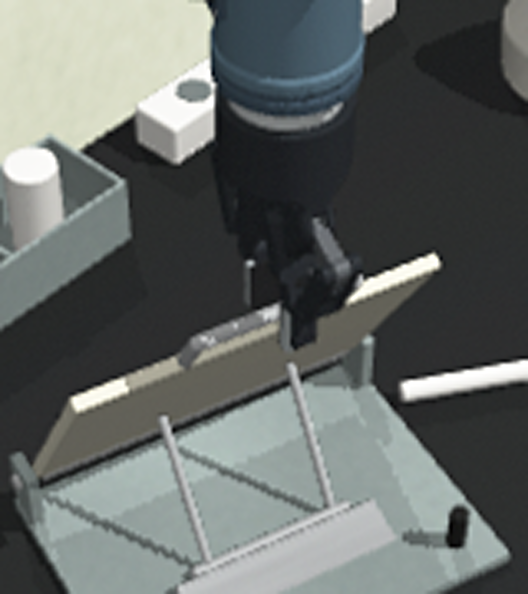

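The fingers are open with zero force and the board stands unchanged. I'll withdraw straight up.

```bash
python3 -m creep '[[[-15,0,0],[0,0,0],34],[[-20,0,0],[0,0,0],34],[[-30,0,0],[0,0,0],34],[[-30,0,0],[0,0,0],34],[[-30,0,0],[0,0,0],34],[[0,-45,0],[0,0,0],34],[[0,-45,0],[0,0,0],34],[[0,-45,0],[0,0,0],34]]'
python3 -m creep '[[[0,0,40],[0,0,0],34],[[0,0,40],[0,0,0],34],[[0,0,40],[0,0,0],34],[[0,0,40],[0,0,0],34],[[0,0,40],[0,0,0],34],[[0,0,40],[0,0,0],34],[[0,0,0],[0,0,0],34],[[0,0,0],[0,0,0],34]]'
python3 - <<'E'
from h import *
st();f=grab_frame("side");cv2.imwrite("pics/s15.png",f["img"][:,:,::-1])
f=grab_frame("top");cv2.imwrite("pics/t15.png",f["img"][:,:,::-1])
E
```

```text
time_s: 17.85
tcp_pos: [0.4201, 0.0241, 0.3325]
eef_rot: [0.417, 0.572, 0.415, -0.571]
contact_force: [-1.4, 0.6, 0.4]
width: 0.0339
time_s: 18.65
tcp_pos: [0.3479, -0.2052, 0.3326]
eef_rot: [0.417, 0.573, 0.415, -0.571]
contact_force: [0.5, 0.5, -0.1]
width: 0.0343
t 18.65 tcp [ 347.9 -205.2  332.6] xax [ 0.003 -0.001 -1.   ] y yaw -17.95 F [ 0.5  0.5 -0.1] M [ 0.04 -0.01 -0.06] w 34.3 q [ 0.51 -0.03 -0.09  1.97 -0.    1.2   0.11]
```

View pics/s15.png

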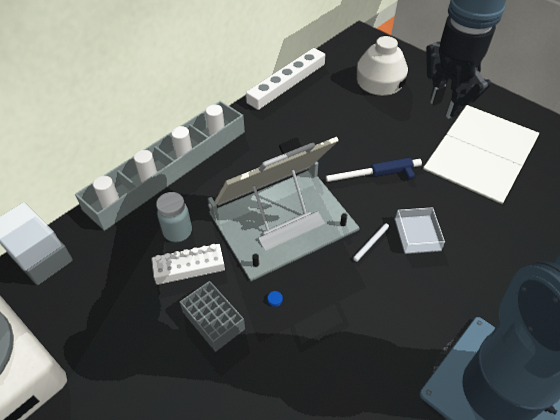

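View pics/t15.png

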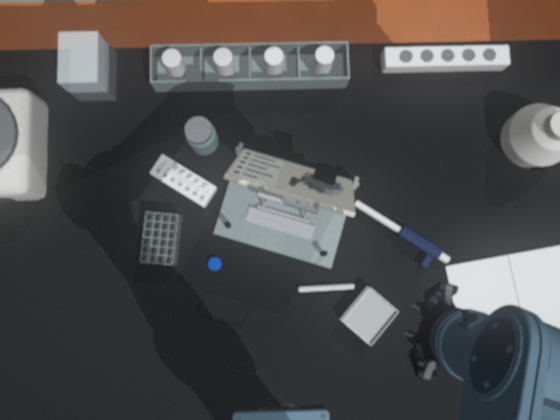

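```bash
python3 - <<'E'
from h import *
f=grab_frame("top");im=f["img"][140:240,215:365,::-1].astype(float)/255
cv2.imwrite("pics/t16.png",cv2.resize((im**.6*255).astype(np.uint8),None,fx=5.3,fy=5.3,interpolation=cv2.INTER_CUBIC))
# bystander change vs first picture
a=cv2.imread("pics/top0.png").astype(int);b=f["img"][:,:,::-1].astype(int)
for n,(u,v,w,h) in dict(rack=(148,152,70,56),jar=(184,115,36,42),tip=(138,208,44,60),cap=(205,255,20,18),pen=(296,280,62,16),box=(338,284,64,64),pip=(354,198,100,70)).items():
    A=cv2.cvtColor(a[v:v+h,u:u+w].astype(np.uint8),6).astype(np.float32);B=cv2.cvtColor(b[v:v+h,u:u+w].astype(np.uint8),6).astype(np.float32)
    print(n,cv2.phaseCorrelate(A,B))
E
```

```text
rack ((0.21037431847513943, 0.09056541358815551), 0.5671319798186973)
jar ((-0.09623516090189455, 0.5883556805097889), 0.878402754995558)
tip ((0.3905996571110357, -0.13709553273117336), 0.7104736126793756)
cap ((0.21068608683493473, 0.33997431380046983), 1.0924989071157243)
pen ((0.06411757049852085, 0.05758692711461855), 0.9491632196586579)
box ((0.021302943171082944, 0.006944695089270425), 1.0054340166971087)
pip ((-0.1400311169217332, -0.04092785561556411), 0.9107692143652174)
```

View pics/t16.png

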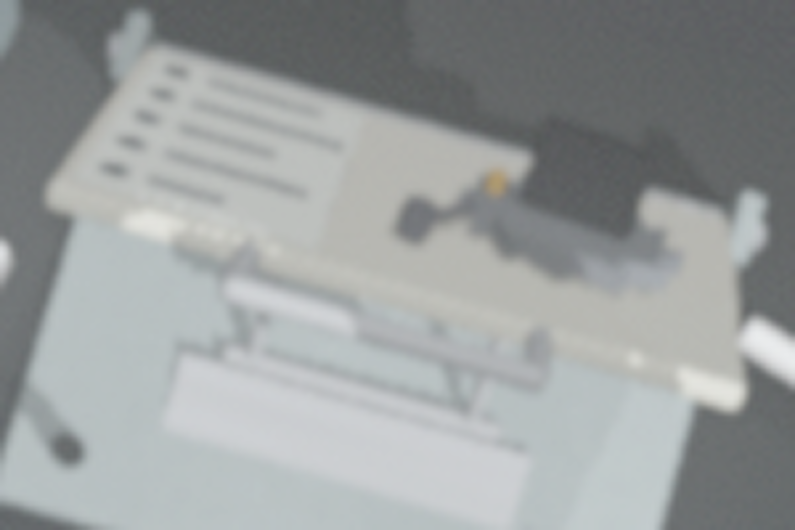

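The stud at (497,182) is still just past the pawl tip at (470,205). The foot lies against the strip's upright face, and the board stands. The bystanders have moved less than about 0.6 px. Handing in.

```bash
python3 -c "
from rig import ticket,status
print(ticket.finish_job())"
```

```text
the job is handed in; nothing more can be done
None
```

The wheel is set, the board stands by itself on its leg behind the stop strip, and the job was handed in at about 18.7 s.

**Wheel:** I turned it clockwise by the bar grip, about 95°, and let it go. It settled about 90° on from the start, which is three teeth. In the pictures the stud sits just past the pawl tip, which lies directly behind that tooth. It still looked so with the board standing.

**Board:** I lifted it by the handle to about 1.2 rad and saw the foot behind the strip. I then let it down to about 1.05 rad and released it. With the fingers open, the force on the tool read zero and the board did not move. The last pictures show the foot against the strip's upright face.

**Other things on the bench:** comparing the first and last top pictures, none moved by more than about 0.6 pixel. Shadow changes limit how exact that check is.

**What disagreed:**
- **Missed pinches:** my first pinch on the handle closed over the bar, and the second sat too high on it. Neither moved anything.
- **Finger height:** the finger tips stood roughly 15 mm higher than the TCP reading suggested. I went lower and re-gripped before lifting.
- **Finger width:** the opening read about 2.5 mm less than the true size of what was held.
- **Forces:** the wrist reading peaked at about 18 N at the points where I checked it.

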